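# Film the fault report: point out the bad capacitor and its spare

### The job

Film a short fault report at the repair bench: press the red record button all the way down and let it go, then point straight down at the swollen capacitor on the blue circuit board, the fingertips centred a centimetre or two above it, and stay there for two seconds. Then point in the same way at the spare of the same sleeve colour in the grey tray, for two seconds, and finish there, still pointing at it. Touch nothing but the button and its console, and do not bring the fingertips down over any other capacitor.

Things in the scene. Friction and masses are not known exactly. Their poses are not given: they have to be found in the camera images.
- rec (a joint): travel of the record button, m: 0 up, 0.006 fully down; a spring pushes it back up, 5 N when fully down
- rec_top (a point): centre of the top face of the red round button (32 mm diameter, pressed straight down) on a fixed grey console 100 x 75 x 25 mm; the button's top is about 47 mm above the bench
- board: blue circuit board 200 x 170 mm between two aluminium rails, fixed to the bench; origin at the centre, on the bench, z up; its top face is 12 mm above the bench. Four capacitors stand on it; everything else on it stays below 35 mm above the bench
- bad_cap: the swollen capacitor: a can with a green sleeve, whose top is a bulged rust-brown dome instead of a flat silver disc, and a brown stain round its foot; 30 mm diameter, 41 mm tall to the top of the dome, fixed upright on the board, in any of its four places; origin at the centre of its underside (12 mm above the bench), z up
- good_green: sound capacitor on the board, green sleeve, flat silver top; 30 mm diameter, 35 mm tall, upright; origin at the centre of its underside, z up. Fixed. Not to be pointed at
- good_blue: sound capacitor on the board, blue sleeve, flat silver top; 30 mm diameter, 35 mm tall, upright; origin at the centre of its underside, z up. Fixed. Not to be pointed at
- good_black: sound capacitor on the board, black sleeve, flat silver top; 30 mm diameter, 35 mm tall, upright; origin at the centre of its underside, z up. Fixed. Not to be pointed at
- tray: grey open tray 168 x 64 mm with walls 16 mm high and three compartments in a row along its x axis, fixed to the bench; origin at the centre of its underside. One spare stands in each compartment, in any order
- spare_green: the right spare: loose capacitor in the tray, green sleeve, flat silver top; 30 mm diameter, 35 mm tall, upright; origin at the centre of its underside, z up. Its underside is 4 mm above the bench; 30 g
- spare_blue: wrong spare: loose capacitor in the tray, blue sleeve, flat silver top; 30 mm diameter, 35 mm tall, upright; origin at the centre of its underside, z up. 30 g
- spare_black: wrong spare: loose capacitor in the tray, black sleeve, flat silver top; 30 mm diameter, 35 mm tall, upright; origin at the centre of its underside, z up. 30 g
- screwdriver: bystander: screwdriver with yellow handle, 170 mm long, lying on the bench; origin under its middle
- flux: bystander: amber bottle with white cap, 34 mm diameter, 75 mm tall; origin at the centre of its underside
- spool: bystander: steel-coloured solder spool, 54 mm diameter, 40 mm tall, standing; origin at the centre of its underside
- meter: bystander: yellow multimeter 150 x 75 x 40 mm lying on its back; origin at the centre of its underside
- carton: bystander: small cardboard box 90 x 70 x 60 mm; origin at the centre of its underside
There are look-alikes about, which are no part of the job. Leave any orange look-alike of the part that bears rec alone.

How it is judged:
On the way, in this order (a step that is already met when the one before it is completed fails the run):
1. the record button is pressed fully down (value of joint rec above 0.0045 m), for 0.05 s.
2. the record button is let go (value of joint rec below 0.002 m), for 0.1 s.
3. pointing at the swollen capacitor from just above, held (horizontal distance between the grasp point and bad_cap below 0.015 m and z of the grasp point in the frame of bad_cap between 0.061 and 0.106 m), for 1.5 s.
4. pointing at the green spare from just above, held (horizontal distance between the grasp point and spare_green below 0.015 m and z of the grasp point in the frame of spare_green between 0.055 and 0.1 m), for 1.5 s.
At the end, for the whole second after the job is handed in: The gripper's centre line is over the top of the green spare (grasp point within 15 mm of its axis), the fingertips about 1 to 45 mm above it; the spare stands untouched where it was (within 5 mm) and the button is up (all of step 4 and value of joint rec below 0.002 m and distance of spare_green from where it was at the start of the episode below 0.005 m and angle between spare_green's own z axis and vertical below 0.1 rad and linear speed of spare_green below 0.02 m/s).
It fails at once if the robot touches a capacitor, the board or the tray (contact force between any of the fingers, the arm and bad_cap above 0.5 N or contact force between any of the fingers, the arm and good_green above 0.5 N or contact force between any of the fingers, the arm and good_blue above 0.5 N or contact force between any of the fingers, the arm and good_black above 0.5 N or contact force between any of the fingers, the arm and spare_green above 0.5 N or contact force between any of the fingers, the arm and spare_blue above 0.5 N or contact force between any of the fingers, the arm and spare_black above 0.5 N or contact force between any of the fingers, the arm and board above 0.5 N or contact force between any of the fingers, the arm and tray above 0.5 N).
It fails at once if the fingertips come down over a wrong capacitor (within about 25 mm of its top, over the can) ((horizontal distance between the grasp point and good_green below 0.015 m and z of the grasp point in the frame of good_green between 0.005 and 0.08 m) or (horizontal distance between the grasp point and good_blue below 0.015 m and z of the grasp point in the frame of good_blue between 0.005 and 0.08 m) or (horizontal distance between the grasp point and good_black below 0.015 m and z of the grasp point in the frame of good_black between 0.005 and 0.08 m) or (horizontal distance between the grasp point and spare_blue below 0.015 m and z of the grasp point in the frame of spare_blue between 0.005 and 0.08 m) or (horizontal distance between the grasp point and spare_black below 0.015 m and z of the grasp point in the frame of spare_black between 0.005 and 0.08 m)).
It fails at once if a spare or a bystander is moved or lifted (distance of any of spare_green, spare_blue, spare_black from where it was at the start of the episode above 0.005 m or distance of any of screwdriver, flux, spool, meter, carton from where it was at the start of the episode above 0.01 m).
It fails at once if the robot touches a bystander (contact force between any of the fingers, the arm and screwdriver above 0.5 N or contact force between any of the fingers, the arm and flux above 0.5 N or contact force between any of the fingers, the arm and spool above 0.5 N or contact force between any of the fingers, the arm and meter above 0.5 N or contact force between any of the fingers, the arm and carton above 0.5 N).
It also fails if it takes over 53 s, if anything falls off the work surface, if the arm or the gripper's body presses on something with over 40 N, if the wrist force passes 120 N, or if a joint passes its speed limit or range.

### The arm

A 6-joint arm with a two-finger parallel gripper is mounted at the origin on the work surface. World frame = base frame: x ahead of the robot, y to its left, z up, the work surface at z = 0. Lengths are in m, angles in rad, forces in N, time in s.
With the tool pointing down it reaches from about 0.35 to 0.875 m from the base axis. Payload 4.2 kg.
Tool frame: the origin (TCP) lies at the very end of the fingers, on their centre line; the grasp point (between the pads) lies 19 mm behind it; y points along the fingers, z is the direction in which the jaws open and shut, and the axes are right-handed (so a half turn about y gives the same grasp; the last joint's range is limited). The gripper opens to 87 mm and grips with 3 to 60 N. Pads are 19 mm wide; open, the fingers measure 117 mm over their backs; the gripper's body (75 mm by 190 mm) begins 51 mm behind the grasp point.
Start: joints at [1.576, 0.385, 0.008, 0, -1.194, -0.259], TCP at [0.157, 0.605, 0.223] pointing down, gripper open.
Joint ranges: [-3.14, 3.14], [-1.21, 2.06], [-1.07, 1.41], [-3.16, 2.05], [-2.99, -0.16], [-3.1, 3.1]. Speed limits (rad/s): [2.79, 2.79, 3.14, 3.14, 3.14, 3.14].

### API

Orientations are given as a rotation vector (axis times angle).
In Python, from workcell import * gives the robot as it stands.
- The arm moves only by the shell command python3 -m pendant 'ROWS' [FORCE]. ROWS is JSON, a list of rows, each an object of numbers: "dx", "dy", "dz": the shift along the tool's x, y, z normalised to -1 to 1, where 1 is 500 mm; "rx", "ry", "rz": the turn, a rotation vector about the tool's x, y, z normalised to -1 to 1, where 1 is 90 degrees; "jaw": the opening, from -1 (shut) to 1 (fully open), so that 0 is half open. A call has 1 to 12 rows; each row is the pose to reach, as a shift and turn from the pose commanded when the call began, along the tool's axes at that moment; what a row does not reach only later rows make up. A row lasts 1/8 s, in which the tool goes at most 62.5 mm and 10.7 degrees, less where a joint would pass 70% of its speed; a pose out of reach is approached as far as the arm can. A call with a number of a shift or a turn outside -1 to 1 is refused whole. A call with a gripper value outside its range is refused whole. The fingers move at their own pace and stop on an object; FORCE is the grip in N (left out, the last holds). Time passes only in rows, so rows that repeat a pose let the fingers close. It gives the time, the measured TCP pose, the force and the opening at its end, in the units of the state.
- state(): the state, without advancing time (a new reading comes with each control period).
- capture(name): name is "side" or "top"; returns the picture (420x560x3 uint8, red, green, blue); there is no depth.
- camera_model(name): a dict with "camera_matrix" (3x3 intrinsics, pixels), "distortion" ([k1, k2, p1, p2, k3] as OpenCV has them; the pictures are not rectified), "R" (3x3) and "t" (3): a world point X has camera coordinates R X + t. Camera axes: x right, y down, z forward; pixel columns grow to the right and rows downward; lengths in m; the calibration is good to about 2 mm. A picture is of the moment at which its call begins. camera_model takes no time and is no camera call.
- job_done(): hands the job in, once; it reports no verdict.
The state is a dict: "time_s": time; "joints": joint angles; "qd": joint speeds; "joint_efforts": joint torques, N m; "eef_pos": TCP position; "tcp_rot": TCP orientation; "force": force on the tool from outside, world axes, zero at the start; "torque": the same for the moment, N m; "grip_width": finger opening in m.
Only numpy, scipy, OpenCV 4.12 (cv2) and the standard library are available. Lean on these libraries where they do the work, as an engineer would, in place of code of your own. Each camera call takes 0.05 s, during which the arm holds its last target. There are 200 camera calls.

## Working session

There is one attempt and no reset: what is moved stays moved. The work goes in short steps, Python scripts to look and compute and a shell command to move; the robot and the scene stay as the last step left them, time stands still between calls to the robot, and variables do not carry over. Pictures are saved under pics/ and viewed, about 8 in all and at most 12, crops included, and the job is handed in when it is done.

```bash
mkdir -p pics
python3 - <<'E'
from workcell import *
import cv2
for n in("top","side"):
    cv2.imwrite(f"pics/{n}0.png",capture(n)[:,:,::-1])
    m=camera_model(n);print(n,m)
print(state())
E
```

```text
top {'camera_matrix': array([[465.10880722,   0.        , 285.15264345],
       [  0.        , 465.10880722, 206.56599845],
       [  0.        ,   0.        ,   1.        ]]), 'distortion': array([0.03514659, 0.        , 0.        , 0.        , 0.        ]), 'R': array([[ 6.07674678e-03, -9.99981483e-01,  3.26723961e-04],
       [-9.84946559e-01, -6.04182542e-03, -1.72753500e-01],
       [ 1.72752275e-01,  7.27973631e-04, -9.84965036e-01]]), 't': array([-0.00955463,  0.57304197,  1.37388234])}
side {'camera_matrix': array([[510.69237584,   0.        , 281.4481456 ],
       [  0.        , 510.69237584, 213.10265865],
       [  0.        ,   0.        ,   1.        ]]), 'distortion': array([-0.02680565,  0.        ,  0.        ,  0.        ,  0.        ]), 'R': array([[-0.80363345, -0.59505692,  0.00897403],
       [-0.46040697,  0.61209051, -0.64293905],
       [ 0.37709241, -0.52081904, -0.76586477]]), 't': array([0.46832618, 0.30030215, 1.1404636 ])}
{'time_s': 0.1, 'joints': array([ 1.57561951e+00,  3.85484161e-01,  6.76232583e-03, -4.44500527e-04,
       -1.19401730e+00, -2.58605572e-01]), 'qd': array([-2.44203212e-04, -2.74435138e-03,  3.23871808e-03,  2.56312740e-03,
        8.79623244e-05,  7.98297909e-04]), 'joint_efforts': array([-4.70435079e-04, -3.91688526e+01,  1.87933499e+01,  4.23187315e+00,
        1.34345650e-02, -6.65299717e-05]), 'eef_pos': array([0.15675974, 0.60445867, 0.22156481]), 'tcp_rot': array([-0.26614767, -2.08400691,  2.08817141]), 'force': array([0.27618658, 0.69511702, 0.87633073]), 'torque': array([ 0.02161086,  0.00866931, -0.02207517]), 'grip_width': 0.0869773689634217}
```

View pics/top0.png

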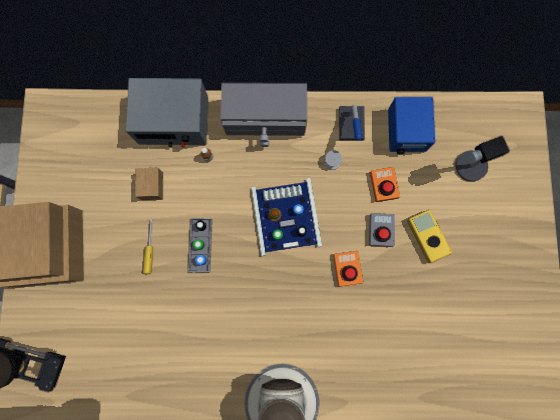

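View pics/side0.png

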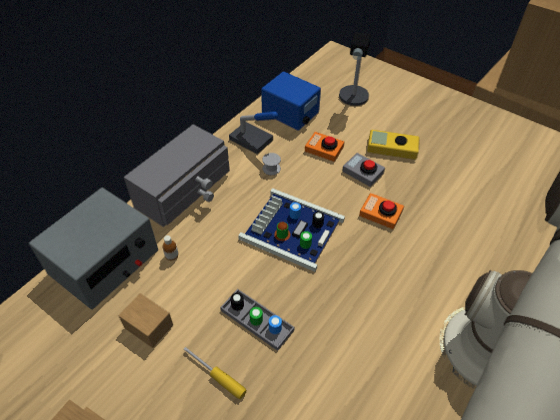

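Top view: board at (287,215) with a brown-topped can at (274,214), green (278,235), blue (298,210) and black (302,231). The tray cans are black (200,226), green (198,244) and blue (200,261). There are three look-alike consoles: grey (382,232), which is the one I want, and orange at (386,186) and (348,270), which I leave alone. The arm is at lower left. I'll check the choice in one crop montage and measure it.

Run:
```python
import cv2,numpy as np
t=cv2.imread("pics/top0.png");s=cv2.imread("pics/side0.png")
def c(im,x,y,w=65,h=49,k=6): return cv2.resize(im[y:y+h,x:x+w],(w*k,h*k),interpolation=cv2.INTER_CUBIC)
# TL board top, TR console top(360,205), BL tray top(175,222) , BR board side
a=np.vstack([np.hstack([c(t,258,196),c(t,352,205)]),np.hstack([c(t,168,220),c(s,258,200)])])
cv2.imwrite("pics/crop.png",a);print(a.shape)
```

```text
(588, 780, 3)
```

View pics/crop.png

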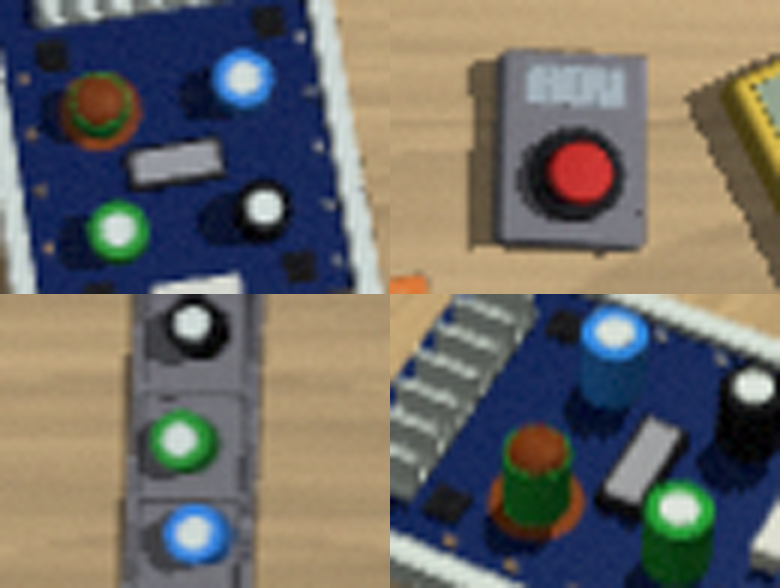

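The crop confirms the bad can: green sleeve, brown dome and stain, at top ≈(274,212) and side ≈(282,225). It also confirms the grey console's red button at (383,233) and the green spare at (198,244). Next I'll measure these with colour centroids and both cameras.

```bash
cat > h.py <<'E'
import cv2,numpy as np
from workcell import *
def ray(n,p):
    m=camera_model(n);u=cv2.undistortPoints(np.array([[p]],float),m["camera_matrix"],np.array(m["distortion"]))[0,0]
    R=np.array(m["R"]);return -R.T@np.array(m["t"]),R.T@np.array([*u,1])
def at(n,p,z):
    o,d=ray(n,p);return o+d*(z-o[2])/d[2]
def tri(a,b):
    A=[];B=[]
    for n,p in(("top",a),("side",b)):
        o,d=ray(n,p);d/=np.linalg.norm(d);P=np.eye(3)-np.outer(d,d);A.append(P);B.append(P@o)
    return np.linalg.lstsq(np.vstack(A),np.hstack(B),rcond=None)[0]
def cen(im,p,f,r=9):
    x,y=map(int,p);w=im[y-r:y+r+1,x-r:x+r+1].astype(int)
    n,l,st,c=cv2.connectedComponentsWithStats(f(w[...,2],w[...,1],w[...,0]).astype(np.uint8))
    i=1+np.argmax(st[1:,4]-3*np.hypot(*(c[1:]-r).T));return c[i]+[x-r,y-r],st[i,4]
white=lambda r,g,b:np.minimum(np.minimum(r,g),b)>150
red=lambda r,g,b:(r>150)&(g<90)
brown=lambda r,g,b:(r>85)&(r>1.5*g)&(b<80)
E
cat > m.py <<'E'
from h import *
t=cv2.imread("pics/top0.png");s=cv2.imread("pics/side0.png")
for k,a,b,f,z,r in(("rec",(384,233),(369,166),red,.047,9),("orangeA",(387,187),(330,143),red,.047,9),("orangeB",(349,272),(389,208),red,.047,9),("bad",(274,212),(282,225),brown,.052,4),
 ("ggreen",(277,234),(306,236),white,.047,6),("gblue",(298,209),(295,206),white,.047,6),("gblack",(302,230),(318,215),white,.047,6),
 ("sgreen",(198,244),(256,312),white,.039,6),("sblack",(200,225),(238,297),white,.039,6),("sblue",(200,260),(275,322),white,.039,6)):
    try:
        (pa,na),(pb,nb)=cen(t,a,f,r),cen(s,b,f,r)
        print(k,pa.round(1),na,pb.round(1),nb,"tri",tri(pa,pb).round(3),"top",at("top",pa,z)[:2].round(3),"side",at("side",pb,z)[:2].round(3))
    except Exception as e: print(k,e)
E
python3 m.py
```

```text
rec [383.7 233. ] 70 [369.1 163.1] 58 tri [ 0.496 -0.306  0.042] top [ 0.494 -0.305] side [ 0.496 -0.3  ]
orangeA [387.8 186.4] 65 [329.5 139.3] 51 tri [ 0.642 -0.323  0.041] top [ 0.639 -0.322] side [ 0.641 -0.316]
orangeB [350.  272.6] 76 [388.4 204.3] 73 tri [ 0.376 -0.201  0.042] top [ 0.374 -0.201] side [ 0.376 -0.196]
bad [274.  212.2] 42 [282.1 225.2] 48 tri [0.558 0.029 0.046] top [0.555 0.028] side [0.557 0.033]
ggreen [277.1 233.9] 22 [305.7 235.2] 26 tri [0.491 0.019 0.046] top [0.489 0.018] side [0.493 0.02 ]
gblue [298.1 208.6] 21 [295.1 205.9] 24 tri [ 0.57  -0.045  0.045] top [ 0.568 -0.046] side [ 0.571 -0.043]
gblack [301.8 230. ] 23 [318.4 215.1] 25 tri [ 0.504 -0.057  0.044] top [ 0.502 -0.057] side [ 0.504 -0.054]
sgreen [197.4 243.8] 23 [255.6 312. ] 39 tri [0.46  0.261 0.039] top [0.459 0.26 ] side [0.462 0.262]
sblack [199.6 224.3] 21 [236.4 297.2] 37 tri [0.52  0.257 0.037] top [0.518 0.255] side [0.521 0.258]
sblue [199.7 259.1] 24 [275.  320.7] 40 tri [0.413 0.252 0.038] top [0.412 0.251] side [0.414 0.253]
```

Heights agree to within a few mm, and both cameras agree to about 5 mm. Targets in x, y:
- rec: (0.495, -0.303)
- bad_cap: (0.557, 0.030)
- green spare: (0.460, 0.261)

Now I'll convert the waypoints to tool axes.

```bash
cat >> h.py <<'E'
def to(*P):
    s=state();R=cv2.Rodrigues(np.array(s["tcp_rot"]))[0]
    for p in P: print(p,"-> d",(R.T@(np.array(p)-s["eef_pos"])/.5).round(3))
    print("t",s["time_s"],"tcp",s["eef_pos"].round(4),"y axis",R[:,1].round(3),"z axis",R[:,2].round(3),"F",s["force"].round(1),"w",round(s["grip_width"],4),"j",s["joints"].round(2))
E
python3 -c "
from h import *
to((.30,.35,.22),(.45,.0,.2))
m=camera_model('top')
for p in ((82,285),(80,205),(207,154),(148,184)): print(p,at('top',p,0).round(3),at('top',p,.2).round(3))"
```

```text
(0.3, 0.35, 0.22) -> d [-0.405  0.004  0.421]
(0.45, 0.0, 0.2) -> d [-0.871  0.045  1.023]
t 0.1 tcp [0.1568 0.6045 0.2216] y axis [-0.    -0.002 -1.   ] z axis [-0.251 -0.968  0.002] F [0.3 0.7 0.9] w 0.087 j [ 1.58  0.39  0.01 -0.   -1.19 -0.26]
(82, 285) [0.335 0.613 0.   ] [0.334 0.528 0.2  ]
(80, 205) [0.583 0.64  0.   ] [0.548 0.551 0.2  ]
(207, 154) [0.753 0.247 0.   ] [0.694 0.212 0.2  ]
(148, 184) [0.652 0.432 0.   ] [0.607 0.371 0.2  ]
```

```bash
python3 -m pendant '[{"dx":-0.2,"dz":0.21,"jaw":-1},{"dx":-0.405,"dz":0.421,"jaw":-1},{"dx":-0.405,"dz":0.421,"jaw":-1},{"dx":-0.405,"dz":0.421,"jaw":-1},{"dx":-0.405,"dz":0.421,"jaw":-1},{"dx":-0.87,"dy":0.04,"dz":1.0,"jaw":-1},{"dx":-0.87,"dy":0.04,"dz":1.0,"jaw":-1},{"dx":-0.87,"dy":0.04,"dz":1.0,"jaw":-1},{"dx":-0.87,"dy":0.04,"dz":1.0,"jaw":-1},{"dx":-0.87,"dy":0.04,"dz":1.0,"jaw":-1},{"dx":-0.87,"dy":0.04,"dz":1.0,"jaw":-1},{"dx":-0.87,"dy":0.04,"dz":1.0,"jaw":-1}]' && python3 -c "
from h import *
to((.495,-.303,.2),(.495,-.303,.10))"
```

```text
schema error: expected keys dx, dy, dz, rx, ry, rz, jaw
```

```bash
python3 -m pendant '[{"dx":-0.2,"dy":0,"dz":0.21,"rx":0,"ry":0,"rz":0,"jaw":-1},{"dx":-0.405,"dy":0,"dz":0.421,"rx":0,"ry":0,"rz":0,"jaw":-1},{"dx":-0.405,"dy":0,"dz":0.421,"rx":0,"ry":0,"rz":0,"jaw":-1},{"dx":-0.405,"dy":0,"dz":0.421,"rx":0,"ry":0,"rz":0,"jaw":-1},{"dx":-0.405,"dy":0,"dz":0.421,"rx":0,"ry":0,"rz":0,"jaw":-1},{"dx":-0.87,"dy":0.04,"dz":1.0,"rx":0,"ry":0,"rz":0,"jaw":-1},{"dx":-0.87,"dy":0.04,"dz":1.0,"rx":0,"ry":0,"rz":0,"jaw":-1},{"dx":-0.87,"dy":0.04,"dz":1.0,"rx":0,"ry":0,"rz":0,"jaw":-1},{"dx":-0.87,"dy":0.04,"dz":1.0,"rx":0,"ry":0,"rz":0,"jaw":-1},{"dx":-0.87,"dy":0.04,"dz":1.0,"rx":0,"ry":0,"rz":0,"jaw":-1},{"dx":-0.87,"dy":0.04,"dz":1.0,"rx":0,"ry":0,"rz":0,"jaw":-1},{"dx":-0.87,"dy":0.04,"dz":1.0,"rx":0,"ry":0,"rz":0,"jaw":-1}]' && python3 -c "
from h import *
to((.495,-.303,.2),(.495,-.303,.10))"
```

```text
time_s: 1.6
eef_pos: [0.4527, 0.0083, 0.2016]
tcp_rot: [-0.271, -2.08, 2.082]
force: [0.1, -0.1, -0.2]
grip_width: 0.0002
(0.495, -0.303, 0.2) -> d [-0.243  0.004  0.58 ]
(0.495, -0.303, 0.1) -> d [-0.243  0.204  0.579]
t 1.6 tcp [0.4527 0.0083 0.2016] y axis [-0.002 -0.001 -1.   ] z axis [-0.258 -0.966  0.001] F [ 0.1 -0.1 -0.2] w 0.0002 j [ 0.38  0.11 -0.42 -0.   -1.04  0.93]
```

```bash
python3 -m pendant '[{"dx":-0.243,"dy":0.004,"dz":0.58,"rx":0,"ry":0,"rz":0,"jaw":-1},{"dx":-0.243,"dy":0.004,"dz":0.58,"rx":0,"ry":0,"rz":0,"jaw":-1},{"dx":-0.243,"dy":0.004,"dz":0.58,"rx":0,"ry":0,"rz":0,"jaw":-1},{"dx":-0.243,"dy":0.004,"dz":0.58,"rx":0,"ry":0,"rz":0,"jaw":-1},{"dx":-0.243,"dy":0.004,"dz":0.58,"rx":0,"ry":0,"rz":0,"jaw":-1},{"dx":-0.243,"dy":0.004,"dz":0.58,"rx":0,"ry":0,"rz":0,"jaw":-1},{"dx":-0.243,"dy":0.204,"dz":0.58,"rx":0,"ry":0,"rz":0,"jaw":-1},{"dx":-0.243,"dy":0.264,"dz":0.58,"rx":0,"ry":0,"rz":0,"jaw":-1},{"dx":-0.243,"dy":0.264,"dz":0.58,"rx":0,"ry":0,"rz":0,"jaw":-1},{"dx":-0.243,"dy":0.264,"dz":0.58,"rx":0,"ry":0,"rz":0,"jaw":-1},{"dx":-0.243,"dy":0.264,"dz":0.58,"rx":0,"ry":0,"rz":0,"jaw":-1}]' && python3 -c "
from h import *
to((.495,-.303,.05),(.495,-.303,.04))
t=capture('top');s=capture('side')
c=lambda im,x,y:cv2.resize(im[y:y+90,x:x+65],(390,540),interpolation=cv2.INTER_CUBIC)
cv2.imwrite('pics/b1.png',np.hstack([c(t,350,190),c(s,335,100)])[:,:,::-1])"
```

```text
time_s: 2.98
eef_pos: [0.4995, -0.2997, 0.0737]
tcp_rot: [-0.271, -2.088, 2.091]
force: [0.4, -0.4, 0.2]
grip_width: 0.0003
(0.495, -0.303, 0.05) -> d [0.007 0.047 0.009]
(0.495, -0.303, 0.04) -> d [0.007 0.067 0.009]
t 2.975 tcp [ 0.4995 -0.2997  0.0737] y axis [ 0.006 -0.002 -1.   ] z axis [-0.25  -0.968  0.001] F [ 0.4 -0.4  0.2] w 0.0003 j [-0.26  0.46 -0.29  0.   -0.82  1.58]
```

View pics/b1.png

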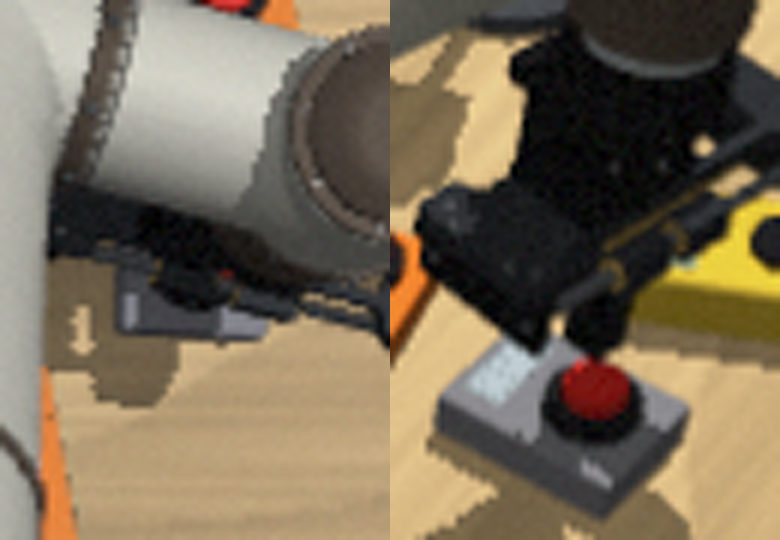

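The side crop shows the closed fingertips at about (370,159), just above the red button (about (369,165)) on the grey console. Now I press in small steps.

```bash
python3 -m pendant '[{"dx":0.006,"dy":0.02,"dz":0.008,"rx":0,"ry":0,"rz":0,"jaw":-1},{"dx":0.006,"dy":0.04,"dz":0.008,"rx":0,"ry":0,"rz":0,"jaw":-1},{"dx":0.006,"dy":0.052,"dz":0.008,"rx":0,"ry":0,"rz":0,"jaw":-1},{"dx":0.006,"dy":0.06,"dz":0.008,"rx":0,"ry":0,"rz":0,"jaw":-1},{"dx":0.006,"dy":0.064,"dz":0.008,"rx":0,"ry":0,"rz":0,"jaw":-1},{"dx":0.006,"dy":0.064,"dz":0.008,"rx":0,"ry":0,"rz":0,"jaw":-1},{"dx":0.006,"dy":0.064,"dz":0.008,"rx":0,"ry":0,"rz":0,"jaw":-1}]' && python3 -c "
from h import *
to((.495,-.303,.04))"
```

```text
time_s: 3.95
eef_pos: [0.4926, -0.3026, 0.0412]
tcp_rot: [-0.264, -2.085, 2.087]
force: [-5.3, 2.2, 17.3]
grip_width: 0.0003
(0.495, -0.303, 0.04) -> d [-0.005  0.002 -0.   ]
t 3.95 tcp [ 0.4926 -0.3026  0.0412] y axis [-0.002 -0.001 -1.   ] z axis [-0.25  -0.968  0.001] F [-5.3  2.2 17.3] w 0.0003 j [-0.27  0.5  -0.33  0.   -0.75  1.59]
```

The upward force of 17 N is well above the 5 N spring, so the button is at its stop. I'll lift straight up.

```bash
python3 -m pendant '[{"dx":0,"dy":-0.06,"dz":0,"rx":0,"ry":0,"rz":0,"jaw":-1},{"dx":0,"dy":-0.18,"dz":0,"rx":0,"ry":0,"rz":0,"jaw":-1},{"dx":0,"dy":-0.26,"dz":0,"rx":0,"ry":0,"rz":0,"jaw":-1},{"dx":0,"dy":-0.26,"dz":0,"rx":0,"ry":0,"rz":0,"jaw":-1},{"dx":0,"dy":-0.26,"dz":0,"rx":0,"ry":0,"rz":0,"jaw":-1},{"dx":0,"dy":-0.26,"dz":0,"rx":0,"ry":0,"rz":0,"jaw":-1}]' && python3 -c "
from h import *
to((.557,.030,.17),(.557,.03,.068))"
```

```text
time_s: 4.7
eef_pos: [0.4924, -0.3022, 0.1667]
tcp_rot: [-0.263, -2.085, 2.084]
force: [0.6, -0.2, -0.8]
grip_width: 0.0006
(0.557, 0.03, 0.17) -> d [ 0.042 -0.006 -0.676]
(0.557, 0.03, 0.068) -> d [ 0.041  0.198 -0.675]
t 4.7 tcp [ 0.4924 -0.3022  0.1667] y axis [-0.003  0.001 -1.   ] z axis [-0.251 -0.968 -0.   ] F [ 0.6 -0.2 -0.8] w 0.0006 j [-0.27  0.35 -0.19 -0.   -1.03  1.59]
```

```bash
python3 -m pendant '[{"dx":0.042,"dy":0,"dz":-0.676,"rx":0,"ry":0,"rz":0,"jaw":-1},{"dx":0.042,"dy":0,"dz":-0.676,"rx":0,"ry":0,"rz":0,"jaw":-1},{"dx":0.042,"dy":0,"dz":-0.676,"rx":0,"ry":0,"rz":0,"jaw":-1},{"dx":0.042,"dy":0,"dz":-0.676,"rx":0,"ry":0,"rz":0,"jaw":-1},{"dx":0.042,"dy":0,"dz":-0.676,"rx":0,"ry":0,"rz":0,"jaw":-1},{"dx":0.042,"dy":0,"dz":-0.676,"rx":0,"ry":0,"rz":0,"jaw":-1},{"dx":0.042,"dy":0,"dz":-0.676,"rx":0,"ry":0,"rz":0,"jaw":-1},{"dx":0.042,"dy":0,"dz":-0.676,"rx":0,"ry":0,"rz":0,"jaw":-1},{"dx":0.042,"dy":0,"dz":-0.676,"rx":0,"ry":0,"rz":0,"jaw":-1},{"dx":0.042,"dy":0.1,"dz":-0.676,"rx":0,"ry":0,"rz":0,"jaw":-1},{"dx":0.042,"dy":0.13,"dz":-0.676,"rx":0,"ry":0,"rz":0,"jaw":-1},{"dx":0.042,"dy":0.13,"dz":-0.676,"rx":0,"ry":0,"rz":0,"jaw":-1}]' && python3 -c "
from h import *
to((.557,.030,.07))
t=capture('top');s=capture('side')
c=lambda im,x,y:cv2.resize(im[y:y+90,x:x+65],(390,540),interpolation=cv2.INTER_CUBIC)
cv2.imwrite('pics/b2.png',np.hstack([c(t,245,165),c(s,252,165)])[:,:,::-1])"
```

```text
time_s: 6.2
eef_pos: [0.5574, 0.029, 0.1029]
tcp_rot: [-0.265, -2.083, 2.086]
force: [1.2, 0.9, 0.9]
grip_width: 0.0005
(0.557, 0.03, 0.07) -> d [ 0.001  0.066 -0.002]
t 6.2 tcp [0.5574 0.029  0.1029] y axis [-0.002 -0.001 -1.   ] z axis [-0.252 -0.968  0.002] F [1.2 0.9 0.9] w 0.0005 j [ 0.34  0.39 -0.32  0.   -0.87  0.97]
```

View pics/b2.png

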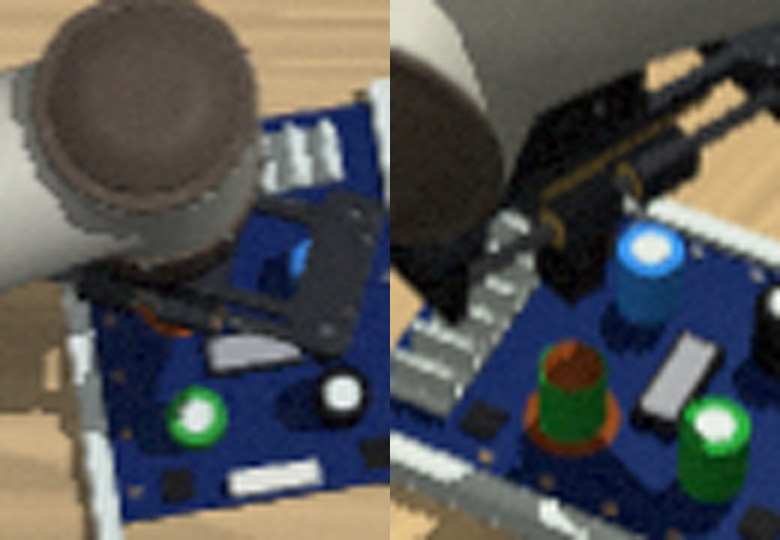

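The closed fingertips (side crop at about (573,300)) are directly above the brown dome at (573,350). The neighbouring cans are clear of the fingers. I'll lower to TCP z≈0.07 and hold for over 2 s.

```bash
python3 -m pendant '[{"dx":0,"dy":0.03,"dz":0,"rx":0,"ry":0,"rz":0,"jaw":-1},{"dx":0,"dy":0.06,"dz":0,"rx":0,"ry":0,"rz":0,"jaw":-1},{"dx":0,"dy":0.064,"dz":0,"rx":0,"ry":0,"rz":0,"jaw":-1},{"dx":0,"dy":0.064,"dz":0,"rx":0,"ry":0,"rz":0,"jaw":-1},{"dx":0,"dy":0.064,"dz":0,"rx":0,"ry":0,"rz":0,"jaw":-1},{"dx":0,"dy":0.064,"dz":0,"rx":0,"ry":0,"rz":0,"jaw":-1}]' && python3 -c "
from h import *
to((.557,.030,.07))
s=capture('side')
c=lambda im,x,y:cv2.resize(im[y:y+90,x:x+100],(600,540),interpolation=cv2.INTER_CUBIC)
cv2.imwrite('pics/b3.png',c(s,235,165)[:,:,::-1])"
```

```text
time_s: 7.05
eef_pos: [0.5581, 0.03, 0.072]
tcp_rot: [-0.267, -2.087, 2.086]
force: [0.4, -0.6, 0.8]
grip_width: 0.0007
(0.557, 0.03, 0.07) -> d [0.002 0.004 0.001]
t 7.05 tcp [0.5581 0.03   0.072 ] y axis [ 0.001  0.    -1.   ] z axis [-0.251 -0.968 -0.   ] F [ 0.4 -0.6  0.8] w 0.0007 j [ 0.34  0.43 -0.35  0.   -0.79  0.97]
```

View pics/b3.png

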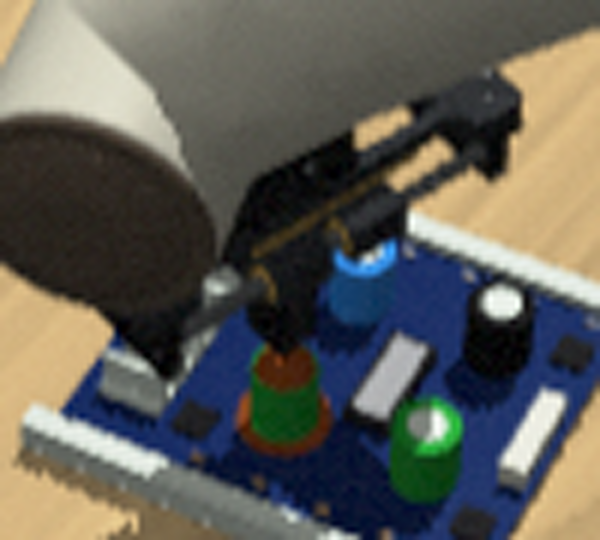

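The tip sits just over the dome, centred at crop (283,345). No force is registered. Holding.

```bash
python3 -m pendant '[{"dx":0,"dy":0,"dz":0,"rx":0,"ry":0,"rz":0,"jaw":-1},{"dx":0,"dy":0,"dz":0,"rx":0,"ry":0,"rz":0,"jaw":-1},{"dx":0,"dy":0,"dz":0,"rx":0,"ry":0,"rz":0,"jaw":-1},{"dx":0,"dy":0,"dz":0,"rx":0,"ry":0,"rz":0,"jaw":-1},{"dx":0,"dy":0,"dz":0,"rx":0,"ry":0,"rz":0,"jaw":-1},{"dx":0,"dy":0,"dz":0,"rx":0,"ry":0,"rz":0,"jaw":-1},{"dx":0,"dy":0,"dz":0,"rx":0,"ry":0,"rz":0,"jaw":-1},{"dx":0,"dy":0,"dz":0,"rx":0,"ry":0,"rz":0,"jaw":-1},{"dx":0,"dy":0,"dz":0,"rx":0,"ry":0,"rz":0,"jaw":-1},{"dx":0,"dy":0,"dz":0,"rx":0,"ry":0,"rz":0,"jaw":-1},{"dx":0,"dy":0,"dz":0,"rx":0,"ry":0,"rz":0,"jaw":-1},{"dx":0,"dy":0,"dz":0,"rx":0,"ry":0,"rz":0,"jaw":-1}]' && python3 -m pendant '[{"dx":0,"dy":0,"dz":0,"rx":0,"ry":0,"rz":0,"jaw":-1},{"dx":0,"dy":0,"dz":0,"rx":0,"ry":0,"rz":0,"jaw":-1},{"dx":0,"dy":0,"dz":0,"rx":0,"ry":0,"rz":0,"jaw":-1},{"dx":0,"dy":0,"dz":0,"rx":0,"ry":0,"rz":0,"jaw":-1},{"dx":0,"dy":0,"dz":0,"rx":0,"ry":0,"rz":0,"jaw":-1},{"dx":0,"dy":-0.1,"dz":0,"rx":0,"ry":0,"rz":0,"jaw":-1},{"dx":0,"dy":-0.2,"dz":0,"rx":0,"ry":0,"rz":0,"jaw":-1},{"dx":0,"dy":-0.2,"dz":0,"rx":0,"ry":0,"rz":0,"jaw":-1},{"dx":0,"dy":-0.2,"dz":0,"rx":0,"ry":0,"rz":0,"jaw":-1},{"dx":0,"dy":-0.2,"dz":0,"rx":0,"ry":0,"rz":0,"jaw":-1}]' && python3 -c "
from h import *
to((.461,.261,.17))"
```

```text
time_s: 8.6
eef_pos: [0.5578, 0.0299, 0.0716]
tcp_rot: [-0.266, -2.086, 2.086]
force: [0.6, 0.2, -0.4]
grip_width: 0.0006
time_s: 9.85
eef_pos: [0.5569, 0.0296, 0.1701]
tcp_rot: [-0.263, -2.084, 2.086]
force: [-0.5, 0.0, -0.4]
grip_width: 0.0007
(0.461, 0.261, 0.17) -> d [ 0.302  0.    -0.4  ]
t 9.85 tcp [0.5569 0.0296 0.1701] y axis [-0.003 -0.001 -1.   ] z axis [-0.251 -0.968  0.001] F [-0.5  0.  -0.4] w 0.0007 j [ 0.34  0.32 -0.23 -0.   -1.02  0.97]
```

```bash
python3 -m pendant '[{"dx":0.302,"dy":0,"dz":-0.4,"rx":0,"ry":0,"rz":0,"jaw":-1},{"dx":0.302,"dy":0,"dz":-0.4,"rx":0,"ry":0,"rz":0,"jaw":-1},{"dx":0.302,"dy":0,"dz":-0.4,"rx":0,"ry":0,"rz":0,"jaw":-1},{"dx":0.302,"dy":0,"dz":-0.4,"rx":0,"ry":0,"rz":0,"jaw":-1},{"dx":0.302,"dy":0,"dz":-0.4,"rx":0,"ry":0,"rz":0,"jaw":-1},{"dx":0.302,"dy":0,"dz":-0.4,"rx":0,"ry":0,"rz":0,"jaw":-1},{"dx":0.302,"dy":0,"dz":-0.4,"rx":0,"ry":0,"rz":0,"jaw":-1},{"dx":0.302,"dy":0,"dz":-0.4,"rx":0,"ry":0,"rz":0,"jaw":-1},{"dx":0.302,"dy":0.1,"dz":-0.4,"rx":0,"ry":0,"rz":0,"jaw":-1},{"dx":0.302,"dy":0.16,"dz":-0.4,"rx":0,"ry":0,"rz":0,"jaw":-1},{"dx":0.302,"dy":0.16,"dz":-0.4,"rx":0,"ry":0,"rz":0,"jaw":-1},{"dx":0.302,"dy":0.16,"dz":-0.4,"rx":0,"ry":0,"rz":0,"jaw":-1}]' && python3 -c "
from h import *
to((.461,.261,.057))
t=capture('top');s=capture('side')
c=lambda im,x,y:cv2.resize(im[y:y+90,x:x+65],(390,540),interpolation=cv2.INTER_CUBIC)
cv2.imwrite('pics/b4.png',np.hstack([c(t,165,200),c(s,225,250)])[:,:,::-1])"
```

```text
time_s: 11.35
eef_pos: [0.463, 0.2616, 0.0928]
tcp_rot: [-0.268, -2.088, 2.085]
force: [-0.3, -0.7, -0.4]
grip_width: 0.0004
(0.461, 0.261, 0.057) -> d [0.004 0.072 0.002]
t 11.35 tcp [0.463  0.2616 0.0928] y axis [ 0.002  0.001 -1.   ] z axis [-0.251 -0.968 -0.002] F [-0.3 -0.7 -0.4] w 0.0004 j [ 0.82  0.36 -0.4   0.   -0.81  0.5 ]
```

View pics/b4.png

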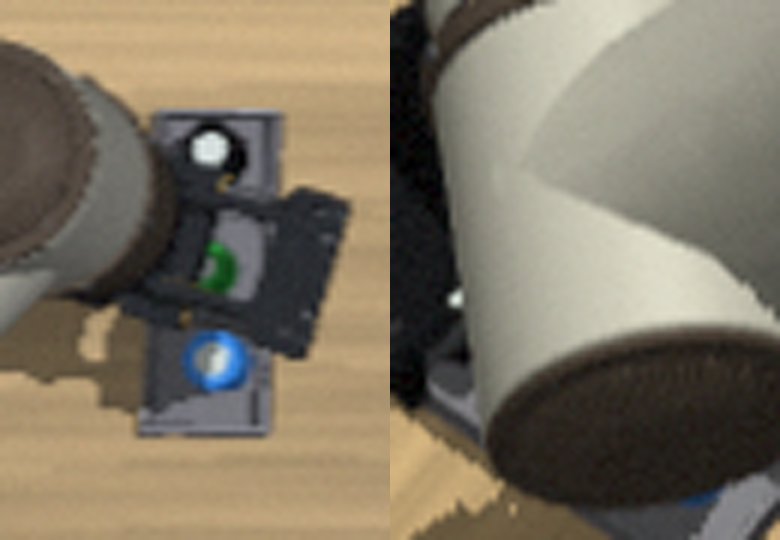

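The top crop shows the green spare (about (200,244) full-frame) framed under the gripper, between the black and blue spares. The side view is blocked by the arm. I'll lower to TCP z≈0.058 and hold.

```bash
python3 -m pendant '[{"dx":0.002,"dy":0.03,"dz":0.001,"rx":0,"ry":0,"rz":0,"jaw":-1},{"dx":0.002,"dy":0.06,"dz":0.001,"rx":0,"ry":0,"rz":0,"jaw":-1},{"dx":0.002,"dy":0.068,"dz":0.001,"rx":0,"ry":0,"rz":0,"jaw":-1},{"dx":0.002,"dy":0.068,"dz":0.001,"rx":0,"ry":0,"rz":0,"jaw":-1},{"dx":0.002,"dy":0.068,"dz":0.001,"rx":0,"ry":0,"rz":0,"jaw":-1},{"dx":0.002,"dy":0.068,"dz":0.001,"rx":0,"ry":0,"rz":0,"jaw":-1},{"dx":0.002,"dy":0.068,"dz":0.001,"rx":0,"ry":0,"rz":0,"jaw":-1},{"dx":0.002,"dy":0.068,"dz":0.001,"rx":0,"ry":0,"rz":0,"jaw":-1},{"dx":0.002,"dy":0.068,"dz":0.001,"rx":0,"ry":0,"rz":0,"jaw":-1},{"dx":0.002,"dy":0.068,"dz":0.001,"rx":0,"ry":0,"rz":0,"jaw":-1},{"dx":0.002,"dy":0.068,"dz":0.001,"rx":0,"ry":0,"rz":0,"jaw":-1},{"dx":0.002,"dy":0.068,"dz":0.001,"rx":0,"ry":0,"rz":0,"jaw":-1}]' && python3 -m pendant '[{"dx":0,"dy":0,"dz":0,"rx":0,"ry":0,"rz":0,"jaw":-1},{"dx":0,"dy":0,"dz":0,"rx":0,"ry":0,"rz":0,"jaw":-1},{"dx":0,"dy":0,"dz":0,"rx":0,"ry":0,"rz":0,"jaw":-1},{"dx":0,"dy":0,"dz":0,"rx":0,"ry":0,"rz":0,"jaw":-1},{"dx":0,"dy":0,"dz":0,"rx":0,"ry":0,"rz":0,"jaw":-1},{"dx":0,"dy":0,"dz":0,"rx":0,"ry":0,"rz":0,"jaw":-1},{"dx":0,"dy":0,"dz":0,"rx":0,"ry":0,"rz":0,"jaw":-1},{"dx":0,"dy":0,"dz":0,"rx":0,"ry":0,"rz":0,"jaw":-1},{"dx":0,"dy":0,"dz":0,"rx":0,"ry":0,"rz":0,"jaw":-1},{"dx":0,"dy":0,"dz":0,"rx":0,"ry":0,"rz":0,"jaw":-1}]' && python3 -c "
from h import *
to((.461,.261,.057))
t=capture('top')
c=lambda im,x,y:cv2.resize(im[y:y+90,x:x+65],(390,540),interpolation=cv2.INTER_CUBIC)
cv2.imwrite('pics/b5.png',np.hstack([c(t,165,200),c(t,350,190)])[:,:,::-1])"
```

```text
time_s: 12.95
eef_pos: [0.4608, 0.2612, 0.0575]
tcp_rot: [-0.266, -2.086, 2.086]
force: [0.4, 0.7, 0.1]
grip_width: 0.0008
time_s: 14.2
eef_pos: [0.4608, 0.2611, 0.0575]
tcp_rot: [-0.266, -2.086, 2.086]
force: [-0.6, -0.3, 0.8]
grip_width: 0.0005
(0.461, 0.261, 0.057) -> d [-0.     0.001  0.   ]
t 14.2 tcp [0.4608 0.2611 0.0575] y axis [-0. -0. -1.] z axis [-0.251 -0.968  0.   ] F [-0.6 -0.3  0.8] w 0.0005 j [ 0.82  0.41 -0.43  0.   -0.73  0.49]
```

View pics/b5.png

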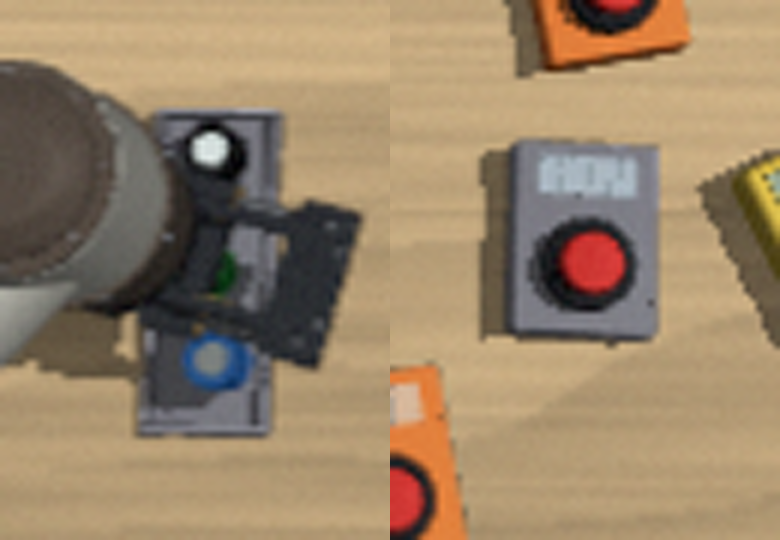

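The gripper is over the green spare, the black and blue spares are where they were, and the button at (384,233) is up. The hold is over 2 s, so I'm handing in.

```bash
python3 -c "
from workcell import *
job_done();print(state()['eef_pos'],state()['force'])"
```

```text
the job is handed in; nothing more can be done
the job is handed in; nothing more can be done
```

I pressed the grey console's red button, pointed at the swollen capacitor, then pointed at the green spare and handed the job in still pointing at it. `job_done()` gives no verdict.

- **Button:** the force reached 17 N with the TCP at 41 mm. That is well past the 5 N spring, so I took it as fully down. The final picture shows it back up.
- **Swollen capacitor:** the fingertips stayed about 19 mm above the dome for just over 2 s, centred on the measured spot to within about 2 mm.
- **Green spare:** the fingertips stayed about 18 mm above its top for over 2 s and finished there at (0.461, 0.261), straight down. Force readings stayed below 1 N, within the sensor noise.

**Checks that fell short:**
- The two cameras disagreed by up to about 5 mm on position, and triangulated heights were up to about 6 mm low. Both are inside the 15 mm tolerance.
- At the tray the arm blocked the side camera, so the last check there used the top view only. In it the black and blue spares had not moved. Only part of the green spare showed past the gripper.

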